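# Shift the tube roller's H-gate selector and start it

## Robot

A 6-joint arm with a two-finger parallel gripper is mounted at the origin on a cart in front of the work surface, level with it; the furniture and walls round the work are solid. World frame = base frame: x ahead of the robot, y to its left, z up, the work surface at z = 0. Lengths are in m, angles in degrees, forces in N, time in s.
With the tool pointing down it reaches from about 0.4 to 0.825 m from the base axis. Payload 7 kg.
Tool frame: the origin (TCP) lies between the finger pads; the fingertips stand 19 mm ahead of it and the grasp point (between the pads) is the TCP (r.finger_overhang is the distance from the TCP to the fingertips, in m); z points along the fingers, y is the direction in which the jaws open and shut (so a half turn about z gives the same grasp; the last joint's range is limited). The gripper opens to 88 mm and grips with 3 to 60 N. Pads are 19 mm wide; open, the fingers measure 130 mm over their backs; the gripper's body (78 mm by 193 mm) begins 47 mm behind the grasp point.
Start: joints at [-60.556, 20.546, 0.682, 0, -70.136, -16.507], TCP at [0.151, -0.658, 0.207] pointing down, gripper open.
Joint ranges: [-176.03, 176.03], [-82.01, 121.73], [-58.28, 71.71], [-173.87, 95.51], [-174.79, -0.11], [-173.66, 173.66]. Speed limits (degrees/s): [136.94, 136.94, 172.46, 180, 180, 180].

## Interface

Orientations are given as [roll, pitch, yaw] about the fixed x, y, z axes, in that order (R = Rz(yaw) Ry(pitch) Rx(roll)).
In Python, from plant import r, optics gives the robot as it stands. The module is installed in compiled form; this text tells all that it offers.
- The arm moves only by the tool step_arm, never from a script. Its argument "increments" is a list of rows, each an object of numbers: "tx", "ty", "tz": the shift along the world's x, y, z in mm; "ax", "ay", "az": the turn, a rotation vector about the world's x, y, z in degrees; "claw": the gripper command: -1 is shut, 1 is fully open, values between are in proportion. In form: [{"tx": .., "ty": .., "tz": .., "ax": .., "ay": .., "az": .., "claw": ..}, ...]. A call has 1 to 12 rows; each row shifts and turns the commanded pose from where the row before left it; what a row does not reach is not made up. A row lasts 1/10 s, in which the tool goes at most 50 mm and 8.59 degrees, less where a joint would pass 70% of its speed; a pose out of reach is approached as far as the arm can. A call with a gripper value outside its range is refused whole. The fingers move at their own pace and stop on an object; "newtons" is the grip in N (left out, the last holds). Time passes only in rows, so rows that do not move let the fingers close. It gives the time, the measured TCP pose, the force and the opening at its end, in the units of the state.
- r.get_state(): the state, without advancing time (a new reading comes with each control period).
- optics.capture(name): name is "scene" or "top" or "wrist"; returns a dict with "image" (480x640x3 uint8, blue, green, red), "depth" (480x640 float32, m along the optical axis (not along the pixel's ray), 0 where there is no reading), "fx", "fy", "cx", "cy" (pixels), "R" (3x3) and "t" (3): a world point X has camera coordinates R X + t. Camera axes: x right, y down, z forward; pixel columns grow to the right and rows downward; lengths in m; the calibration is good to about 2 mm. A picture is of the moment at which its call begins.
- r.close_job(): hands the job in, once; it reports no verdict.
The state is a dict: "time_s": time; "joints": joint angles; "qd": joint speeds; "joint_torque": joint torques, N m; "tcp_pos": TCP position; "eef_rot": TCP orientation; "contact_force": force on the tool from outside, world axes, zero at the start; "moment": the same for the moment, N m; "gripper_width": finger opening in m.
Only numpy, scipy, OpenCV 4.12 (cv2) and the standard library are available. Lean on these libraries where they do the work, as an engineer would, in place of code of your own. Each camera call takes 0.05 s, during which the arm holds its last target. There are 200 camera calls.

## Task

Set the tube roller's gear lever to the slot marked by the upright setting pin: push the lever back out of its present slot, across the H-shaped gate and all the way to the end of the marked slot. Then press the start button fully down and let it come up again. Only push gently with the outside of the fingers, never take the lever between them, and leave the tubes on the rollers and the other loose things on the bench where they lie.

Things in the scene. Friction and masses are not known exactly. Their poses are not given: they have to be found in the camera images.
- tube_roller: White tube roller, fixed to the bench. Origin on the bench surface straight below the gate's centre; its x axis points away from the robot (far), y to the left, z up, turned by the machine's yaw. Gearbox housing x -95..95, y -145..85 mm, deck and gate plate up to z = 92 mm; roller bed with two loose tubes at y 85..255 mm, up to 68 mm high
- gate_centre (a point): Centre of the H-shaped gate, on the aluminium plate's top face (axes as the tube roller). Two slots along x, at y = +20 mm (left) and -20 mm (right), each open from x -33 to +33 mm, are joined by one cross channel along y, 18 mm wide (x -9..9 mm), with rounded corners. Four slot ends: near-left, far-left, near-right, far-right. The lever changes slots only through the channel
- handle_top (a point): Centre of the top of the lever's black handle, a round grip 24 mm in diameter that covers 90 to 147 mm along the lever from its pivot (x 0, y 0, z 28 mm of the tube roller; upright: z 118..175 mm), on a 10 mm stem. Fully in a slot end it stands 51 mm in x and 41 mm in y from the gate centre, at z = 159 mm. The lever stays where it is left; it takes about 2 N to push
- handle_mid (a point): Point on the axis of the lever's handle, 27 mm below the handle top along the lever (120 mm from the pivot): a good height to push at from the side
- lever_shift (a joint): Tilt of the lever along the slots, rad: positive leans far (+x of the tube roller), negative near; 0 is the middle (cross channel), stops at -0.36 and +0.36 (slot ends). It can cross the channel when within about 0.06 of 0
- lever_cross (a joint): Tilt of the lever across the gate, rad: positive leans left (+y of the tube roller), stops at +0.31 (left slot) and -0.31 (right slot). It always starts in the near-left slot
- setting_pin: Upright grooved steel pin, 16 mm in diameter, 22 mm tall, origin at its foot on the gate plate, fixed. It stands in line with the end of the slot to be chosen, at x = +66 mm (far) or -66 mm (near), y = -40 mm of the tube roller; the other slot ends have only flat blanks 2.5 mm high in that place
- start_button_top (a point): Centre of the top of the round start button (28 mm in diameter) in its black housing, on the near right part of the gearbox deck; it is pressed straight down
- start_button (a joint): Travel of the start button, m: 0 is up, 0.006 is fully down, which takes 5 N; it springs back
- tube_a: Capped sample tube, 16 mm across and 63 mm long, lying loose across the near pair of rollers; leave it
- tube_b: Capped sample tube, 16 mm across and 63 mm long, lying loose across the far pair of rollers; leave it
- stain_bottle: Loose brown reagent bottle with an orange cap, 56 mm across, 113 mm tall, standing to the right of the tube roller; origin under its base; leave it
- click_pen: Loose black pen 145 mm long lying on the notebook; leave it
- notebook: Loose green notebook 210 x 156 x 20 mm on the bench to the right; leave it
- marker_pen: Loose marker 135 mm long on the bench to the left; leave it
- bench_scissors: Loose scissors 199 mm long on the bench to the right; leave them
- tape: Loose roll of tape, 104 mm across, 25 mm high, on the bench to the left; leave it

How it is judged (in metres and radians):
On the way, in this order (a step that is already met when the one before it is completed fails the run):
1. the lever is pushed to the end of the slot marked by the setting pin (horizontal distance between handle_top and setting_pin below 0.027 m), for 0.2 s.
2. the start button is pressed down with the lever in the marked slot (value of joint start_button above 0.0045 m and horizontal distance between handle_top and setting_pin below 0.027 m), for 0.05 s.
At the end, for the whole second after the job is handed in: The handle top is within 27 mm, seen from above, of the setting pin (at the slot's very end it is 15 mm away, so the lever is at least about three quarters down the marked slot), the start button is up again (under 2 mm of travel) after having been pressed at least 4.5 mm, and the tubes lie still (horizontal distance between handle_top and setting_pin below 0.027 m and value of joint start_button below 0.002 m and linear speed of each of tube_a, tube_b below 0.03 m/s); the robot touches nothing.
It fails at once if the start button is pressed before the lever is in the marked slot (value of joint start_button above 0.003 m and horizontal distance between handle_top and setting_pin above 0.03 m).
It fails at once if the lever's handle is taken between the fingers instead of being pushed from outside (contact force between the fingers and lever_shift above 1 N and (distance between the grasp point and handle_mid below 0.015 m or (distance between the grasp point and handle_top below 0.017 m and horizontal distance between the grasp point and handle_top below 0.011 m))).
It fails at once if the lever is forced (over 40 N) (contact force between the fingers and lever_shift above 40 N).
It fails at once if a tube on the rollers is lifted or shifted by more than 15 mm (distance of any of tube_a, tube_b from where it was at the start of the episode above 0.015 m).
It fails at once if another loose thing is moved by more than 20 mm (distance of any of stain_bottle, click_pen, notebook, marker_pen, bench_scissors, tape from where it was at the start of the episode above 0.02 m).
It also fails if it takes over 61 s, if anything falls off the work surface, if the arm or the gripper's body presses on something with over 40 N, if the wrist force passes 120 N, or if a joint passes its speed limit or range.

## Working session

There is one attempt and no reset: what is moved stays moved. The work goes in short steps, Python scripts to look and compute and a tool call to move; the robot and the scene stay as the last step left them, time stands still between calls to the robot, and variables do not carry over. Pictures are saved under pics/ and viewed, about 8 in all and at most 12, crops included, and the job is handed in when it is done.

Besides the shell and the picture viewer there is one more tool, called as name([rows], argument=value, ...), one row to a line, values as JSON. step_arm: Moves the arm, as the interface text tells. Its arguments: {"type":"object","properties":{"increments":{"type":"array","items":{"type":"object","properties":{"tx":{"type":"number"},"ty":{"type":"number"},"tz":{"type":"number"},"ax":{"type":"number"},"ay":{"type":"number"},"az":{"type":"number"},"claw":{"type":"number"}}}},"newtons":{"type":"number"}},"required":["increments"]}

```bash
mkdir -p pics
python3 - <<'E'
from plant import r, optics
import cv2,numpy as np
s=r.get_state();print(s)
for n in("scene","top"):
    d=optics.capture(n);cv2.imwrite(f"pics/{n}0.png",d["image"]);np.savez(f"{n}0.npz",**d);print(n,d["fx"],d["fy"],d["cx"],d["cy"],d["R"].round(3).tolist(),d["t"])
E
```

```text
{'time_s': 0.0, 'joints': array([-6.05553752e+01,  2.05915807e+01,  6.32583767e-01, -2.11334421e-02,
       -7.01348956e+01, -1.65063848e+01]), 'qd': array([-0.0130499 ,  0.07528445,  0.05014874,  0.03902719,  0.01074595,
        0.06875869]), 'joint_torque': array([ 8.24567924e-04, -5.82715130e+01,  2.93059623e+01,  6.99720874e+00,
        6.83120350e-03, -2.33952396e-04]), 'tcp_pos': array([ 0.15098312, -0.65735243,  0.20560884]), 'eef_rot': array([ 1.79904332e+02, -7.63181924e-03, -1.67068951e+02]), 'contact_force': array([ 0.45554274, -0.61232599,  0.88436472]), 'moment': array([0.07744898, 0.06115216, 0.05891889]), 'gripper_width': 0.08759692178340703}
scene 485.49399084299534 485.49399084299534 323.0160872160018 245.31339393022154 [[-0.593, -0.805, 0.004], [-0.521, 0.38, -0.765], [0.614, -0.456, -0.644]] [0.29952578 0.37527939 0.9708392 ]
top 440.6998614917213 440.6998614917213 321.26119015376315 238.86820159238022 [[0.107, -0.994, 0.002], [-0.973, -0.105, -0.203], [0.202, 0.02, -0.979]] [-0.04712139  0.53299243  1.21010208]
```

View pics/top0.png

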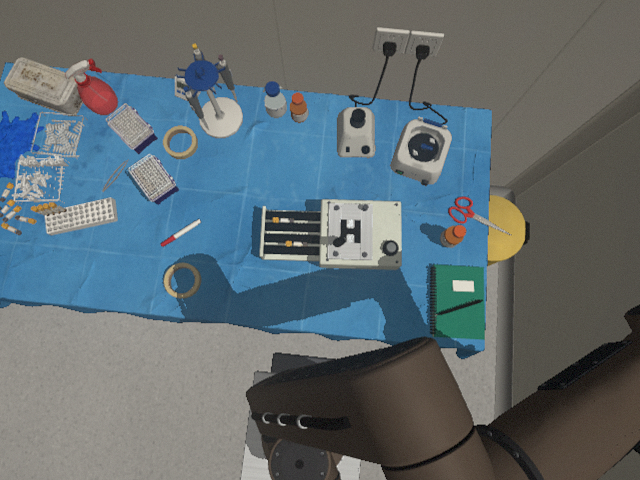

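View pics/scene0.png

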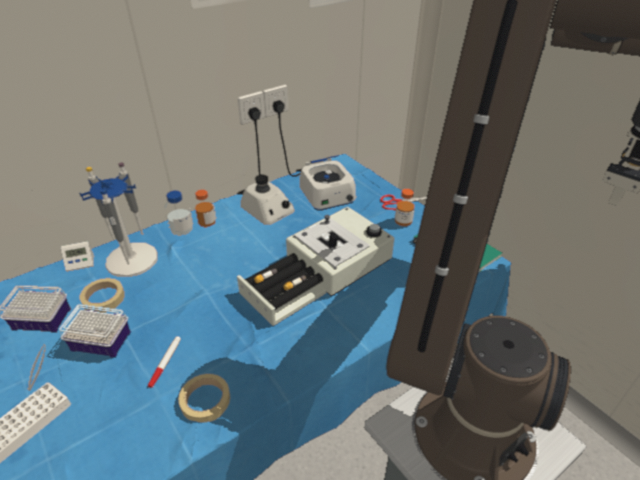

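The top view shows the machine at about px (255–403, 198–268), with the lever at about (342, 240) and the button at (390, 247). The scene view agrees. Next I'll zoom in and measure the housing.

```bash
cat > h.py <<'E'
import numpy as np,cv2
def load(n): return dict(np.load(n))
def ray(d,u,v,z):
    c=-d["R"].T@d["t"]; w=d["R"].T@np.array([(u-d["cx"])/d["fx"],(v-d["cy"])/d["fy"],1]); return c+w*(z-c[2])/w[2]
def proj(d,X):
    p=d["R"]@np.asarray(X)+d["t"]; return np.array([d["fx"]*p[0]/p[2]+d["cx"],d["fy"]*p[1]/p[2]+d["cy"]])
def cloud(d):
    v,u=np.mgrid[:480,:640]; Z=d["depth"]; P=np.stack([(u-d["cx"])/d["fx"]*Z,(v-d["cy"])/d["fy"]*Z,Z],-1); return (P-d["t"])@d["R"]
E
python3 - <<'E'
from h import *
d=load("top0.npz");P=cloud(d);z=P[...,2]
roi=np.zeros((480,640),bool);roi[190:280,240:415]=1
m=roi&(z>.078)&(z<.106)&(d["depth"]>0)
print(np.median(z[m]),m.sum())
m2=cv2.morphologyEx(m.astype(np.uint8),cv2.MORPH_OPEN,np.ones((15,15)))
xy=P[m2>0][:,:2].astype(np.float32)
rc=cv2.minAreaRect((xy*1000));print(rc,cv2.boxPoints(rc))
b=roi&(z>.11);print("high pts",b.sum(),P[b].mean(0),P[b].max(0))
im=cv2.resize(d["image"][185:285,240:420],None,fx=4.4,fy=4.4,interpolation=cv2.INTER_CUBIC);cv2.imwrite("pics/c1.png",im)
E
```

```text
0.08729479776373478 5123
((561.3147583007812, -85.60509490966797), (185.18930053710938, 197.56971740722656), 4.247724533081055) [[ 461.65756      6.0500345]
 [ 476.29135   -190.97699  ]
 [ 660.9719    -177.26022  ]
 [ 646.33813     19.7668   ]]
high pts 189 [ 0.44580237 -0.04297881  0.53806889] [ 0.6351677  -0.01549499  1.29330421]
```

View pics/c1.png

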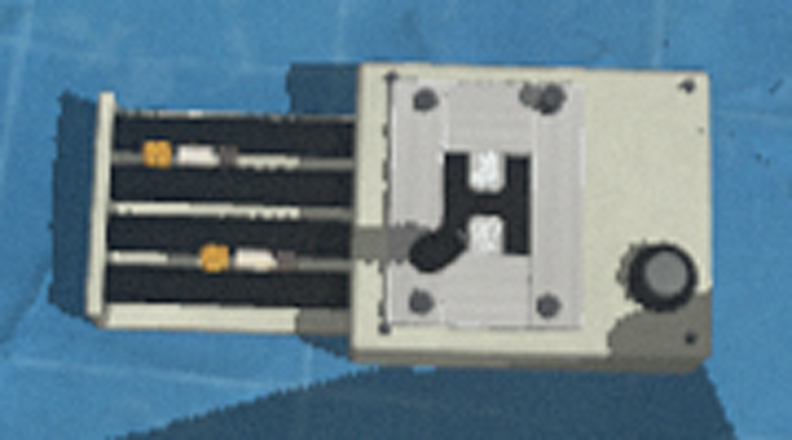

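Zoomed crop: the H gate is centred at about (487, 203). Dots sit at (425, 98), (421, 302) and (548, 304). The far-right one, (547, 98), looks taller and casts a shadow, so it's probably the pin. The lever leans near-left at (435, 248) and the button is at (668, 272).

Run:
```python
from h import *
d=load("top0.npz");P=cloud(d)
f=lambda x,y,z:ray(d,240+(x+.5)/4.4-.5,185+(y+.5)/4.4-.5,z)
pts={k:f(*v) for k,v in dict(FL=(425,98,.0945),NL=(421,302,.0945),NR=(548,304,.0945),FR=(551,102,.0945),gate=(487,203,.092),hfl=(360,65,.09),hfr=(710,70,.09),btn=(668,272,.11),handle=(428,253,.159)).items()}
for k,v in pts.items(): print(k,(v*1000).round(1))
mod=np.array([[66,40],[-66,40],[-66,-40]]);w=np.array([pts[k][:2]*1000 for k in("FL","NL","NR")])
A=cv2.estimateAffinePartial2D(mod.astype(np.float32),w.astype(np.float32))[0];print(A,np.degrees(np.arctan2(A[1,0],A[0,0])),np.hypot(A[0,0],A[1,0]))
for n,(x,y) in dict(FL=(425,98),NL=(421,302),NR=(548,304),FR=(547,98),B=(668,272),H=(428,253)).items():
    u,v=int(240+x/4.4),int(185+y/4.4); print(n,(P[v-2:v+3,u-2:u+3,2]*1000).astype(int).tolist())
```

```text
FL [622.9 -22.9  94.5]
NL [490.6 -33.6  94.5]
NR [ 497.9 -112.9   94.5]
FR [ 628.9 -103.4   94.5]
gate [559.  -68.9  92. ]
hfl [641.7  21.   90. ]
hfr [ 662.5 -204.    90. ]
btn [ 523.1 -184.1  110. ]
handle [509.2 -33.8 159. ]
[[ 9.97338450e-01 -8.14412564e-02  5.60148464e+02]
 [ 8.14412564e-02  9.97338450e-01 -6.79786223e+01]] 4.66833488347714 1.0006581144684228
FL [[87, 91, 92, 92, 93], [92, 91, 89, 97, 90], [94, 98, 94, 97, 94], [92, 93, 89, 93, 96], [88, 92, 94, 92, 91]]
NL [[89, 93, 95, 93, 97], [92, 89, 97, 96, 91], [93, 95, 94, 92, 93], [94, 92, 90, 94, 93], [90, 93, 93, 94, 90]]
NR [[93, 96, 94, 92, 91], [95, 92, 95, 91, 97], [96, 99, 90, 94, 95], [91, 93, 90, 92, 92], [94, 93, 93, 93, 89]]
FR [[87, 110, 111, 114, 116], [90, 109, 116, 111, 111], [90, 114, 111, 109, 113], [88, 93, 109, 109, 109], [94, 94, 99, 97, 96]]
B [[106, 106, 106, 107, 105], [109, 109, 107, 105, 107], [108, 106, 101, 110, 110], [103, 105, 107, 105, 105], [107, 103, 106, 108, 107]]
H [[159, 161, 166, 163, 160], [159, 163, 160, 162, 161], [155, 158, 161, 164, 159], [153, 160, 158, 160, 162], [158, 158, 160, 161, 155]]
```

The pin is the far-right one (top at about 112 mm; the other three blanks are about 93 mm). The gate centre is at (559.5, −68.4), yaw 4.7°. Before contact I'll move in with the gripper shut and the jaw axis along the machine's y, then take a close look.

step_arm([
  {"tx": 22,"ty": 34,"tz": 4,"az": -4.2,"claw": -1},
  {"tx": 22,"ty": 34,"tz": 4,"az": -4.2,"claw": -1},
  {"tx": 22,"ty": 34,"tz": 4,"claw": -1},
  {"tx": 22,"ty": 34,"tz": 4,"claw": -1},
  {"tx": 22,"ty": 34,"tz": 4,"claw": -1},
  {"tx": 22,"ty": 34,"tz": 4,"claw": -1},
  {"tx": 22,"ty": 34,"tz": 4,"claw": -1},
  {"tx": 22,"ty": 34,"tz": 4,"claw": -1},
  {"tx": 22,"ty": 34,"tz": 4,"claw": -1},
  {"tx": 22,"ty": 34,"tz": 4,"claw": -1},
  {"tx": 22,"ty": 34,"tz": 4,"claw": -1},
  {"tx": 22,"ty": 34,"tz": 4,"claw": -1},
], newtons=10)

```text
$.increments[0]: bad value
```

step_arm([
  {"tx": 15,"ty": 34,"claw": -1},
  {"tx": 15,"ty": 34,"claw": -1},
  {"tx": 15,"ty": 34,"claw": -1},
  {"claw": -1},
  {"claw": -1},
])

```text
$.increments[0]: bad value
```

Run:
```python
from plant import r, optics
import cv2,numpy as np
s=r.get_state();print(s["time_s"],s["tcp_pos"],s["eef_rot"],s["contact_force"],s["gripper_width"])
d=optics.capture("wrist");cv2.imwrite("pics/w1.png",d["image"]);np.savez("w1.npz",**d)
```

```text
0.1 [ 0.15099436 -0.65740975  0.2057054 ] [ 1.79913998e+02 -7.46551891e-03 -1.67067795e+02] [-0.07611765  0.34776256 -1.01747892] 0.08754114766975463
```

View pics/w1.png

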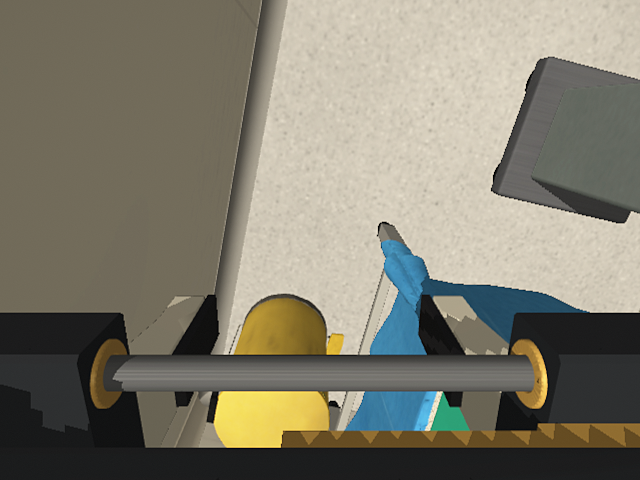

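Both moves were refused as "bad value", so the arm is still at its start (the wrist view shows only floor and open fingers). I'll retry with every field given.

step_arm([
  {"tx": 22,"ty": 34,"tz": 4,"ax": 0,"ay": 0,"az": -4.2,"claw": -1},
], newtons=10)

```text
time_s: 0.25
tcp_pos: [0.1714, -0.6251, 0.2084]
eef_rot: [179.9, -0.1, -171.5]
contact_force: [1.8, 1.2, 0.3]
gripper_width: 0.0835
```

step_arm([
  {"tx": 22,"ty": 34,"tz": 4,"ax": 0,"ay": 0,"az": -4.2,"claw": -1},
  {"tx": 22,"ty": 34,"tz": 4,"ax": 0,"ay": 0,"az": 0,"claw": -1},
  {"tx": 22,"ty": 34,"tz": 4,"ax": 0,"ay": 0,"az": 0,"claw": -1},
  {"tx": 22,"ty": 34,"tz": 4,"ax": 0,"ay": 0,"az": 0,"claw": -1},
  {"tx": 22,"ty": 34,"tz": 4,"ax": 0,"ay": 0,"az": 0,"claw": -1},
  {"tx": 22,"ty": 34,"tz": 4,"ax": 0,"ay": 0,"az": 0,"claw": -1},
  {"tx": 22,"ty": 34,"tz": 4,"ax": 0,"ay": 0,"az": 0,"claw": -1},
  {"tx": 22,"ty": 34,"tz": 4,"ax": 0,"ay": 0,"az": 0,"claw": -1},
  {"tx": 22,"ty": 34,"tz": 4,"ax": 0,"ay": 0,"az": 0,"claw": -1},
  {"tx": 22,"ty": 34,"tz": 4,"ax": 0,"ay": 0,"az": 0,"claw": -1},
  {"tx": 22,"ty": 34,"tz": 4,"ax": 0,"ay": 0,"az": 0,"claw": -1},
  {"tx": 22,"ty": 34,"tz": 4,"ax": 0,"ay": 0,"az": 0,"claw": -1},
])

```text
time_s: 1.45
tcp_pos: [0.4376, -0.2142, 0.2588]
eef_rot: [180.0, 0.0, -175.5]
contact_force: [1.2, -0.5, 0.1]
gripper_width: 0.0002
```

step_arm([
  {"tx": 15,"ty": 34,"tz": 0,"ax": 0,"ay": 0,"az": 0,"claw": -1},
  {"tx": 15,"ty": 34,"tz": 0,"ax": 0,"ay": 0,"az": 0,"claw": -1},
  {"tx": 15,"ty": 34,"tz": 0,"ax": 0,"ay": 0,"az": 0,"claw": -1},
  {"tx": 0,"ty": 0,"tz": 0,"ax": 0,"ay": 0,"az": 0,"claw": -1},
  {"tx": 0,"ty": 0,"tz": 0,"ax": 0,"ay": 0,"az": 0,"claw": -1},
])

```text
time_s: 1.95
tcp_pos: [0.4821, -0.1131, 0.2583]
eef_rot: [-180.0, -0.0, -175.3]
contact_force: [0.4, -0.5, 1.2]
gripper_width: 0.0001
```

Run:
```python
from plant import r, optics
import cv2,numpy as np
s=r.get_state();print(s["time_s"],s["tcp_pos"],s["eef_rot"],s["contact_force"],s["gripper_width"])
d=optics.capture("wrist");cv2.imwrite("pics/w2.png",d["image"]);np.savez("w2.npz",**d)
```

```text
1.95 [ 0.48210489 -0.11311365  0.25827457] [-1.79999357e+02 -4.19889406e-02 -1.75348215e+02] [ 0.39074217 -0.49341317  1.23147784] 0.00011281661662828116
```

View pics/w2.png

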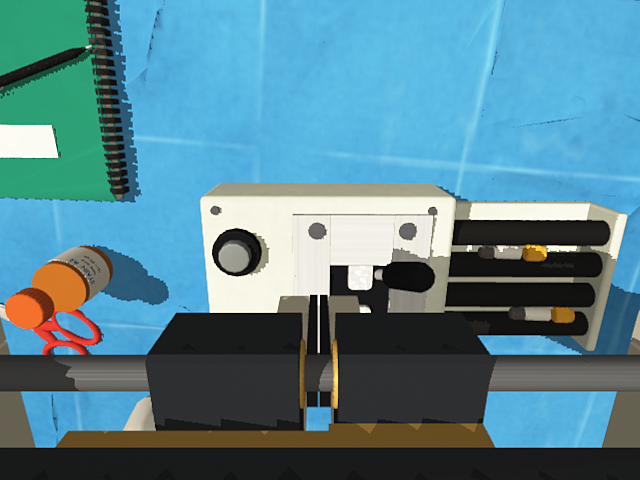

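The wrist view, flipped with near at the top, shows blanks NR at (317, 231) and NL at (407, 231), the lever at (408, 276) and the button at (238, 256).

Run:
```python
from h import *
d=load("w2.npz");P=cloud(d)
for n,u,v,z in(("NR",317,231,.0945),("NL",407,231,.0945),("btn",234,260,.107),("hand",418,277,.159)): print(n,(ray(d,u,v,z)*1000).round(1))
th=np.radians(4.7);R=np.array([[np.cos(th),-np.sin(th)],[np.sin(th),np.cos(th)]]);G=np.array([559.5,-68.4])
for m in((-66,-40),(-66,40),(-51,41)): print(m,(G+R@m).round(1))
Q=(P[...,:2]*1000-G)@R; z=P[...,2]*1000
for v in range(228,290,4): print(v,[(int(a)) for a in z[v,206:272:4]])
g=d["image"][225:285,200:275]
m=(z>100)&(z<120)&(abs(Q[...,0]+46)<30)&(abs(Q[...,1]+112)<30);print("high ring",m.sum(),Q[m].mean(0),np.percentile(z[m],[10,50,90]),Q[m].min(0),Q[m].max(0))
```

```text
NR [ 498.2 -112.4   94.5]
NL [491.8 -33.7  94.5]
btn [ 526.3 -182.1  107. ]
hand [508.4 -36.6 159. ]
(-66, -40) [ 497.  -113.7]
(-66, 40) [490.4 -33.9]
(-51, 41) [505.3 -31.7]
228 [83, 84, 85, 85, 83, 85, 84, 85, 85, 84, 83, 85, 85, 83, 84, 84, 83]
232 [83, 84, 83, 84, 84, 94, 96, 95, 94, 95, 92, 84, 83, 84, 83, 85, 85]
236 [84, 84, 83, 84, 97, 96, 97, 96, 96, 97, 95, 94, 90, 84, 85, 82, 86]
240 [84, 84, 83, 97, 96, 96, 96, 97, 95, 96, 96, 96, 94, 86, 83, 84, 85]
244 [83, 84, 96, 96, 96, 102, 105, 105, 105, 101, 96, 97, 97, 93, 84, 86, 84]
248 [82, 84, 97, 97, 104, 106, 106, 107, 106, 106, 103, 97, 96, 95, 85, 85, 84]
252 [82, 84, 96, 96, 106, 106, 105, 106, 107, 105, 106, 98, 95, 96, 84, 85, 84]
256 [83, 83, 96, 95, 106, 105, 106, 106, 107, 107, 105, 102, 95, 96, 84, 83, 84]
260 [82, 84, 95, 95, 106, 105, 107, 106, 105, 107, 106, 101, 95, 96, 84, 84, 83]
264 [81, 83, 85, 96, 106, 106, 106, 106, 106, 106, 106, 97, 95, 95, 84, 84, 85]
268 [80, 84, 84, 96, 94, 106, 106, 106, 105, 106, 96, 97, 95, 85, 85, 83, 83]
272 [0, 85, 84, 84, 84, 96, 96, 105, 97, 97, 95, 94, 84, 84, 84, 84, 84]
276 [0, 85, 84, 84, 85, 84, 85, 95, 96, 96, 85, 84, 85, 85, 84, 82, 83]
280 [1, 82, 86, 85, 85, 83, 84, 86, 83, 84, 83, 83, 84, 83, 84, 83, 84]
284 [0, 82, 84, 85, 84, 84, 83, 85, 86, 84, 83, 84, 435, 83, 83, 84, 84]
288 [1, 82, 84, 84, 87, 84, 83, 86, 85, 84, 83, 83, 83, 85, 83, 83, 83]
high ring 783 [ -44.96743575 -110.27467352] [104.51440844 106.31691621 107.39647557] [ -57.47716218 -124.01925023] [-30.56734923 -97.1482402 ]
```

Button top is at z ≈ 106, with its ring at 96, so a full 6 mm press clears the ring. It's centred at about (524, −182). Now I'll go down on the near side of the lever and push it along the slot.

step_arm([
  {"tx": -9,"ty": 39,"tz": 0,"ax": 0,"ay": 0,"az": 0,"claw": -1},
  {"tx": -8,"ty": 39,"tz": 0,"ax": 0,"ay": 0,"az": 0,"claw": -1},
  {"tx": 0,"ty": 0,"tz": 0,"ax": 0,"ay": 0,"az": 0,"claw": -1},
  {"tx": 0,"ty": 0,"tz": -38,"ax": 0,"ay": 0,"az": 0,"claw": -1},
  {"tx": 0,"ty": 0,"tz": -38,"ax": 0,"ay": 0,"az": 0,"claw": -1},
  {"tx": 0,"ty": 0,"tz": -36,"ax": 0,"ay": 0,"az": 0,"claw": -1},
  {"tx": 0,"ty": 0,"tz": 0,"ax": 0,"ay": 0,"az": 0,"claw": -1},
])

```text
time_s: 2.7
tcp_pos: [0.4616, -0.0377, 0.1426]
eef_rot: [-179.9, -0.5, -175.6]
contact_force: [0.1, -0.9, 1.0]
gripper_width: 0.0006
```

step_arm([
  {"tx": 10,"ty": 0.8,"tz": 0,"ax": 0,"ay": 0,"az": 0,"claw": -1},
  {"tx": 10,"ty": 0.8,"tz": 0,"ax": 0,"ay": 0,"az": 0,"claw": -1},
  {"tx": 5,"ty": 0.4,"tz": 0,"ax": 0,"ay": 0,"az": 0,"claw": -1},
  {"tx": 5,"ty": 0.4,"tz": 0,"ax": 0,"ay": 0,"az": 0,"claw": -1},
  {"tx": 5,"ty": 0.4,"tz": 0,"ax": 0,"ay": 0,"az": 0,"claw": -1},
  {"tx": 5,"ty": 0.4,"tz": 0,"ax": 0,"ay": 0,"az": 0,"claw": -1},
  {"tx": 5,"ty": 0.4,"tz": 0,"ax": 0,"ay": 0,"az": 0,"claw": -1},
])

```text
time_s: 3.4
tcp_pos: [0.5105, -0.0322, 0.1467]
eef_rot: [180.0, 0.0, -175.5]
contact_force: [-0.1, -0.1, 0.2]
gripper_width: 0.0004
```

step_arm([
  {"tx": 6,"ty": 0.5,"tz": 0,"ax": 0,"ay": 0,"az": 0,"claw": -1},
  {"tx": 6,"ty": 0.5,"tz": 0,"ax": 0,"ay": 0,"az": 0,"claw": -1},
  {"tx": 6,"ty": 0.5,"tz": 0,"ax": 0,"ay": 0,"az": 0,"claw": -1},
  {"tx": 4,"ty": 0.3,"tz": 0,"ax": 0,"ay": 0,"az": 0,"claw": -1},
  {"tx": 0,"ty": 0,"tz": 0,"ax": 0,"ay": 0,"az": 0,"claw": -1},
  {"tx": 0,"ty": 0,"tz": 0,"ax": 0,"ay": 0,"az": 0,"claw": -1},
])

```text
time_s: 4.0
tcp_pos: [0.532, -0.0305, 0.1464]
eef_rot: [-180.0, -0.0, -175.5]
contact_force: [0.2, 0.3, -0.1]
gripper_width: 0.0005
```

```bash
cat > look.py <<'E'
from h import *
from plant import r, optics
G=np.array([560.,-68.]);th=np.radians(4.7);R=np.array([[np.cos(th),-np.sin(th)],[np.sin(th),np.cos(th)]])
def look():
    s=r.get_state();t=np.array(s["tcp_pos"])*1000
    print(round(s["time_s"],2),"tcp",t.round(1),"machine",((t[:2]-G)@R).round(1),"F",np.round(s["contact_force"],1))
    for n in("scene","top","wrist"):
        d=optics.capture(n);P=cloud(d);z=P[...,2]*1000;Q=(P[...,:2]*1000-G)@R
        m=(z>122)&(z<185)&(abs(Q[...,0])<75)&(abs(Q[...,1])<75)&(d["image"].max(-1)<60)&(d["depth"]>0)
        q=np.c_[Q[m],z[m]]
        if len(q)>5: print(n,len(q),"mean",q.mean(0).round(1),"pct5/95",np.percentile(q,[5,95],axis=0).round(1).tolist())
        cv2.imwrite(f"pics/L_{n}.png",d["image"]);np.savez(f"L_{n}.npz",**d)
look()
E
python3 look.py
python3 - <<'E'
import cv2,numpy as np
a=cv2.imread("pics/L_top.png")[180:290,240:420];b=cv2.imread("pics/L_scene.png")[180:340,230:430]
a=cv2.resize(a,(400,245));b=cv2.resize(b,(400,320));w=cv2.resize(cv2.imread("pics/L_wrist.png"),(400,300))
o=np.zeros((565,800,3),np.uint8);o[:245,:400]=a;o[245:565,:400]=b;o[:300,400:]=w;cv2.imwrite("pics/m1.png",o)
E
```

```text
4.0 tcp [532.  -30.5 146.4] machine [-24.9  39.7] F [ 0.2  0.3 -0.1]
scene 89 mean [-49.2  40.1 148.5] pct5/95 [[-57.9, 33.7, 125.6], [-38.0, 47.1, 163.1]]
top 35 mean [-51.   36.3 157.1] pct5/95 [[-56.9, 26.1, 148.6], [-44.0, 45.6, 164.1]]
wrist 2901 mean [-45.1  35.6 156.6] pct5/95 [[-55.7, 21.7, 131.7], [-34.5, 46.1, 178.7]]
```

View pics/m1.png

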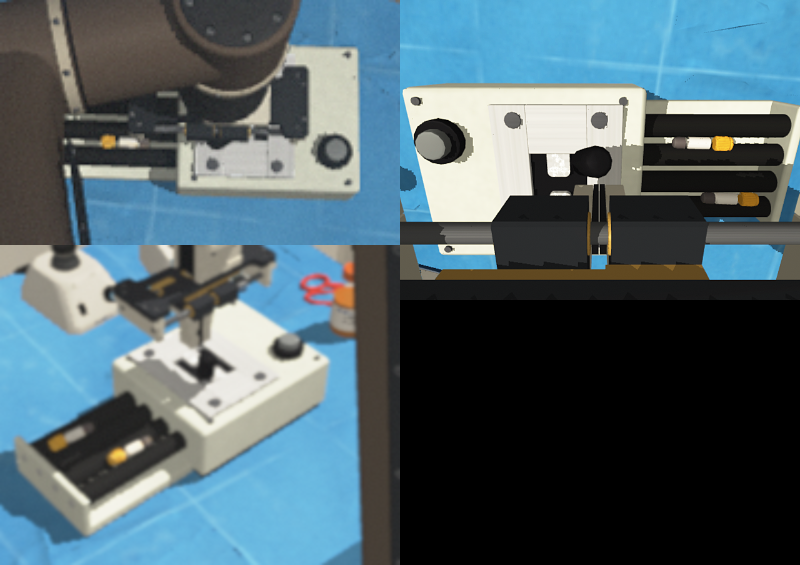

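The view is ambiguous: the wrist image has the handle at (592, 160), which could mean it's on the near side of the fingers. I'll check with depth.

Run:
```python
from h import *
G=np.array([560.,-68.]);th=np.radians(4.7);R=np.array([[np.cos(th),-np.sin(th)],[np.sin(th),np.cos(th)]])
for n in("wrist","scene","top"):
    d=load(f"L_{n}.npz");c=-d["R"].T@d["t"]*1000;print(n,"cam",((c[:2]-G)@R).round(),c[2].round(),"fwd",d["R"][2].round(2))
d=load("L_wrist.npz");P=cloud(d);z=P[...,2]*1000;Q=(P[...,:2]*1000-G)@R
u0=int((592-400)*1.6);v0=256
for v in range(225,345,6): print(v,[(int(Q[v,u,0]),int(Q[v,u,1]),int(z[v,u])) for u in range(u0-25,u0+30,12)])
```

```text
wrist cam [-110.   40.] 324.0 fwd [ 0.31  0.03 -0.95]
scene cam [-731.  671.] 911.0 fwd [ 0.61 -0.46 -0.64]
top cam [-276.   75.] 1293.0 fwd [ 0.2   0.02 -0.98]
225 [(-44, 18, 90), (-45, 25, 92), (-44, 32, 91), (-44, 39, 91), (-44, 47, 91)]
231 [(-41, 18, 91), (-41, 25, 91), (-41, 32, 91), (-41, 39, 91), (-41, 47, 92)]
237 [(-37, 18, 91), (-37, 25, 90), (-56, 34, 151), (-56, 40, 152), (-37, 47, 91)]
243 [(-41, 20, 116), (-52, 29, 149), (-55, 34, 157), (-54, 39, 156), (-54, 45, 154)]
249 [(-44, 22, 133), (-51, 29, 154), (-52, 34, 158), (-52, 39, 157), (-51, 45, 155)]
255 [(-43, 22, 138), (-49, 29, 156), (-50, 34, 159), (-50, 39, 159), (-49, 45, 157)]
261 [(-40, 22, 139), (-47, 29, 158), (-48, 34, 160), (-48, 39, 160), (-47, 45, 157)]
267 [(-36, 22, 137), (-44, 29, 158), (-46, 34, 162), (-45, 39, 160), (-44, 45, 158)]
273 [(-30, 21, 132), (-40, 29, 156), (-43, 34, 162), (-43, 39, 162), (-42, 45, 159)]
279 [(-7, 16, 85), (-33, 28, 145), (-39, 34, 159), (-40, 39, 162), (-37, 45, 154)]
285 [(-3, 16, 84), (-4, 24, 87), (-6, 32, 91), (-34, 39, 154), (-6, 47, 92)]
291 [(0, 16, 87), (0, 24, 86), (-1, 32, 91), (-2, 39, 91), (-1, 47, 91)]
297 [(-36, 24, 170), (-36, 30, 171), (-36, 34, 171), (2, 39, 91), (-36, 44, 172)]
303 [(-36, 25, 177), (-36, 30, 177), (-36, 35, 176), (6, 39, 92), (-36, 44, 177)]
309 [(-36, 25, 182), (-36, 30, 182), (-37, 35, 183), (10, 39, 92), (-36, 44, 182)]
315 [(-63, 31, 238), (-64, 34, 238), (-35, 35, 185), (14, 39, 93), (-35, 44, 184)]
321 [(-64, 31, 241), (-64, 34, 241), (-32, 35, 183), (19, 39, 90), (-32, 44, 185)]
327 [(-63, 31, 242), (-64, 34, 243), (-30, 35, 185), (23, 39, 91), (-30, 44, 185)]
333 [(-63, 32, 245), (-64, 34, 246), (-36, 35, 200), (27, 39, 92), (-36, 44, 199)]
339 [(-63, 32, 248), (-64, 34, 249), (-36, 35, 204), (33, 39, 90), (-34, 44, 201)]
```

Run:
```python
import cv2
b=cv2.imread("pics/L_scene.png")[180:280,280:400];cv2.imwrite("pics/m2.png",cv2.resize(b,None,fx=6,fy=6,interpolation=cv2.INTER_CUBIC))
```

```text
(no output)
```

View pics/m2.png

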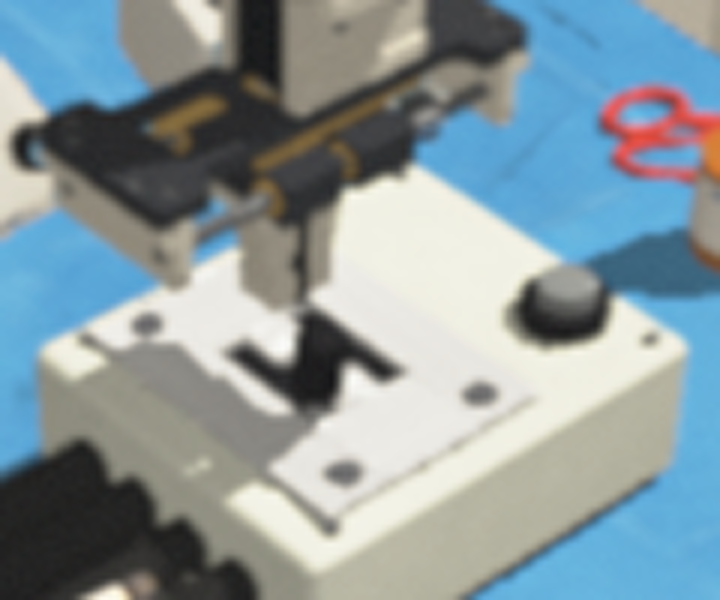

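Depth shows the handle unmoved at (−50, 38, top z 160), and the fingers' lowest visible points at about z 168. So the tips may be higher than assumed and passed over the handle. I'll check the fingertip height.

Run:
```python
from h import *
from plant import r
print(r.finger_overhang, r.get_state()["tcp_pos"], r.get_state()["joints"])
G=np.array([560.,-68.]);th=np.radians(4.7);R=np.array([[np.cos(th),-np.sin(th)],[np.sin(th),np.cos(th)]])
d=load("L_scene.npz")
f=lambda m,z:proj(d,[*((G+R@np.array(m))/1000),z/1000])
for m,z in(((-25,40),127),((-25,40),168),((-35,61),127),((-51,41),159)): p=f(m,z);print(m,z,p.round(1),"crop",((p-[280,180])*6).round())
P=cloud(d);z=P[...,2]*1000;Q=(P[...,:2]*1000-G)@R
for u in range(322,334,3): print(u,[(v,int(Q[v,u,0]),int(Q[v,u,1]),int(z[v,u])) for v in range(206,244,3)])
```

```text
0.019 [ 0.53185459 -0.03051042  0.1465767 ] [ 1.78178010e+01  1.00029647e+01 -2.21372989e+01 -1.74357683e-03
 -5.78653311e+01 -1.03279992e+02]
(-25, 40) 127 [326.5 241.3] crop [279. 368.]
(-25, 40) 168 [326.7 228.6] crop [280. 291.]
(-35, 61) 127 [322.9 246.8] crop [257. 401.]
(-51, 41) 159 [333.3 236.6] crop [320. 339.]
322 [(206, -51, 78, 268), (209, -43, 71, 252), (212, -44, 72, 245), (215, -57, 84, 249), (218, -29, 59, 212), (221, -24, 55, 199), (224, -23, 54, 188), (227, -24, 54, 180), (230, 48, -9, 93), (233, 41, -2, 91), (236, 28, 8, 94), (239, 23, 12, 89), (242, 13, 21, 90)]
325 [(206, -48, 66, 261), (209, -53, 71, 257), (212, -55, 73, 251), (215, -56, 73, 243), (218, -37, 56, 215), (221, -36, 56, 206), (224, -35, 54, 195), (227, -31, 51, 182), (230, -34, 54, 176), (233, 31, -4, 96), (236, 23, 2, 94), (239, 17, 7, 90), (242, 11, 13, 87)]
328 [(206, -48, 57, 257), (209, -56, 64, 256), (212, -63, 70, 254), (215, -66, 73, 249), (218, -37, 46, 211), (221, -36, 46, 201), (224, -37, 46, 192), (227, -37, 46, 183), (230, -38, 47, 175), (233, 26, -11, 95), (236, 18, -3, 94), (239, 9, 3, 93), (242, 5, 7, 88)]
331 [(206, -53, 53, 258), (209, -64, 62, 259), (212, -62, 60, 249), (215, -63, 61, 242), (218, -34, 34, 203), (221, -35, 35, 194), (224, -34, 34, 185), (227, -37, 37, 179), (230, 33, -28, 92), (233, -38, 37, 161), (236, -46, 44, 160), (239, -49, 47, 153), (242, -45, 43, 139)]
```

The fingertips are really at about z 172, not 127: the whole gripper sits about 45 mm higher than the reported TCP suggests. It passed over the lever without contact. I'll back off to the near side, go 45 mm lower and check by depth.

step_arm([
  {"tx": 0,"ty": 0,"tz": 15,"ax": 0,"ay": 0,"az": 0,"claw": -1},
  {"tx": -23,"ty": -2,"tz": 0,"ax": 0,"ay": 0,"az": 0,"claw": -1},
  {"tx": -23,"ty": -2,"tz": 0,"ax": 0,"ay": 0,"az": 0,"claw": -1},
  {"tx": -23,"ty": -2,"tz": 0,"ax": 0,"ay": 0,"az": 0,"claw": -1},
  {"tx": 0,"ty": 0,"tz": 0,"ax": 0,"ay": 0,"az": 0,"claw": -1},
  {"tx": 0,"ty": 0,"tz": -25,"ax": 0,"ay": 0,"az": 0,"claw": -1},
  {"tx": 0,"ty": 0,"tz": -25,"ax": 0,"ay": 0,"az": 0,"claw": -1},
  {"tx": 0,"ty": 0,"tz": 0,"ax": 0,"ay": 0,"az": 0,"claw": -1},
  {"tx": 0,"ty": 0,"tz": 0,"ax": 0,"ay": 0,"az": 0,"claw": -1},
])

```text
time_s: 5.05
tcp_pos: [0.4634, -0.0366, 0.112]
eef_rot: [-180.0, -0.0, -175.4]
contact_force: [1.0, -0.1, 0.4]
gripper_width: 0.0006
```

```bash
cat > tips.py <<'E'
from h import *
from plant import r, optics
G=np.array([560.,-68.]);th=np.radians(4.7);R=np.array([[np.cos(th),-np.sin(th)],[np.sin(th),np.cos(th)]])
s=r.get_state();t=np.array(s["tcp_pos"])*1000;c=(t[:2]-G)@R
print(round(s["time_s"],2),"tcp",t.round(1),"machine",c.round(1),"F",np.round(s["contact_force"],1))
for n in("scene","wrist"):
    d=optics.capture(n);P=cloud(d);z=P[...,2]*1000;Q=(P[...,:2]*1000-G)@R
    np.savez(f"T_{n}.npz",**d);cv2.imwrite(f"pics/T_{n}.png",d["image"])
    m=(abs(Q[...,0]-c[0])<14)&(abs(Q[...,1]-c[1])<26)&(z>98)&(z<210)&(d["depth"]>0)
    q=np.c_[Q[m],z[m]]
    if len(q)>10: print(n,"finger",len(q),"z pct",np.percentile(q[:,2],[1,3,10,50]).round(1),"xy pct",np.percentile(q,[3,97],axis=0)[:,:2].round(1).tolist())
    w=d["image"]; sat=w.max(-1).astype(int)
    m=(z>140)&(z<182)&(abs(Q[...,0])<80)&(abs(Q[...,1])<75)&(sat<60)&(d["depth"]>0)&((abs(Q[...,0]-c[0])>10.5)|(abs(Q[...,1]-c[1])>24))
    q=np.c_[Q[m],z[m]]
    if len(q)>5:
        zt=np.percentile(q[:,2],97); k=q[q[:,2]>zt-12];print(n,"handle?",len(q),"ztop",zt.round(1),"med",np.median(k,axis=0).round(1),"range",np.percentile(k,[3,97],axis=0).round().tolist())
E
python3 tips.py
```

```text
5.05 tcp [463.4 -36.6 112. ] machine [-93.7  39.2] F [ 1.  -0.1  0.4]
scene finger 182 z pct [135.9 137.7 140.3 155.6] xy pct [[-107.4, 22.6], [-87.8, 58.8]]
wrist finger 3035 z pct [133.6 136.1 139.2 151.8] xy pct [[-105.1, 25.9], [-85.4, 53.7]]
wrist handle? 553 ztop 157.3 med [-56.   39.5 152.9] range [[-57.0, 35.0, 146.0], [-54.0, 44.0, 157.0]]
```

Confirmed: the tips sit at TCP z + 24 mm. I'll go 10 mm lower and push.

step_arm([
  {"tx": 0,"ty": 0,"tz": -10,"ax": 0,"ay": 0,"az": 0,"claw": -1},
  {"tx": 10,"ty": 0.8,"tz": 0,"ax": 0,"ay": 0,"az": 0,"claw": -1},
  {"tx": 10,"ty": 0.8,"tz": 0,"ax": 0,"ay": 0,"az": 0,"claw": -1},
  {"tx": 6,"ty": 0.5,"tz": 0,"ax": 0,"ay": 0,"az": 0,"claw": -1},
  {"tx": 6,"ty": 0.5,"tz": 0,"ax": 0,"ay": 0,"az": 0,"claw": -1},
  {"tx": 6,"ty": 0.5,"tz": 0,"ax": 0,"ay": 0,"az": 0,"claw": -1},
  {"tx": 6,"ty": 0.5,"tz": 0,"ax": 0,"ay": 0,"az": 0,"claw": -1},
])

```text
time_s: 5.85
tcp_pos: [0.5073, -0.0329, 0.1015]
eef_rot: [-180.0, -0.0, -175.5]
contact_force: [-2.0, 0.4, 1.5]
gripper_width: 0.0004
```

step_arm([
  {"tx": 6,"ty": 0.5,"tz": 0,"ax": 0,"ay": 0,"az": 0,"claw": -1},
  {"tx": 6,"ty": 0.5,"tz": 0,"ax": 0,"ay": 0,"az": 0,"claw": -1},
  {"tx": 6,"ty": 0.5,"tz": 0,"ax": 0,"ay": 0,"az": 0,"claw": -1},
  {"tx": 6,"ty": 0.5,"tz": 0,"ax": 0,"ay": 0,"az": 0,"claw": -1},
  {"tx": 3,"ty": 0.2,"tz": 0,"ax": 0,"ay": 0,"az": 0,"claw": -1},
  {"tx": 0,"ty": 0,"tz": 0,"ax": 0,"ay": 0,"az": 0,"claw": -1},
  {"tx": 0,"ty": 0,"tz": 0,"ax": 0,"ay": 0,"az": 0,"claw": -1},
])

```text
time_s: 6.55
tcp_pos: [0.5344, -0.0306, 0.1015]
eef_rot: [180.0, 0.0, -175.5]
contact_force: [-0.3, 0.4, -0.8]
gripper_width: 0.0002
```

```bash
python3 tips.py
```

```text
6.55 tcp [534.4 -30.6 101.5] machine [-22.5  39.4] F [-0.3  0.4 -0.8]
scene finger 176 z pct [124.2 125.7 129.6 146.8] xy pct [[-36.2, 22.5], [-16.6, 59.1]]
wrist finger 3296 z pct [123.  125.3 128.5 143.6] xy pct [[-34.5, 26.1], [-9.2, 53.5]]
wrist handle? 663 ztop 168.8 med [ -8.4  39.5 166.4] range [[-33.0, 36.0, 160.0], [-5.0, 43.0, 169.0]]
```

The lever is upright in x (handle top z ≈ 169). I'll back off and go round to the left side.

step_arm([
  {"tx": -11,"ty": -0.9,"tz": 0,"ax": 0,"ay": 0,"az": 0,"claw": -1},
  {"tx": -13,"ty": -1,"tz": 0,"ax": 0,"ay": 0,"az": 0,"claw": -1},
  {"tx": -2,"ty": 28,"tz": 0,"ax": 0,"ay": 0,"az": 0,"claw": -1},
  {"tx": -3,"ty": 28,"tz": 0,"ax": 0,"ay": 0,"az": 0,"claw": -1},
  {"tx": 0,"ty": 0,"tz": 0,"ax": 0,"ay": 0,"az": 0,"claw": -1},
])

```text
time_s: 7.15
tcp_pos: [0.5041, 0.0252, 0.102]
eef_rot: [180.0, 0.1, -175.4]
contact_force: [0.3, 0.3, 0.3]
gripper_width: 0.0006
```

```bash
python3 tips.py
```

```text
7.15 tcp [504.1  25.2 102. ] machine [-48.1  97.5] F [0.3 0.3 0.3]
scene finger 182 z pct [126.7 128.2 130.9 146.4] xy pct [[-61.5, 79.7], [-40.8, 116.2]]
wrist finger 3036 z pct [123.2 125.4 128.6 141.1] xy pct [[-60.1, 83.2], [-40.5, 110.9]]
wrist handle? 67 ztop 146.8 med [ -8.1  27.1 142.7] range [[-10.0, 24.0, 140.0], [-6.0, 30.0, 147.0]]
```

View pics/T_wrist.png

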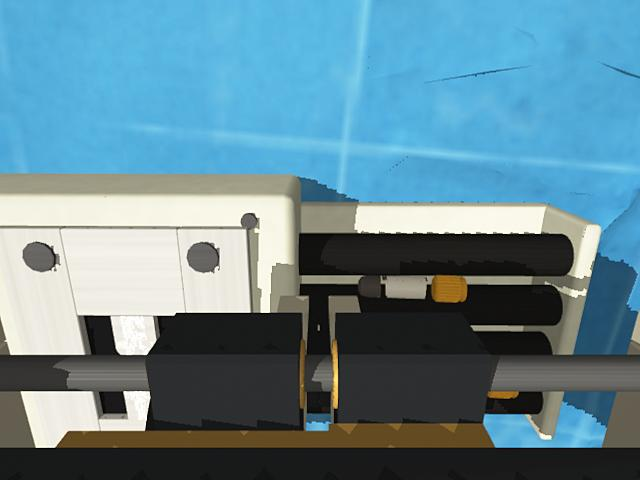

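The lever is hidden behind the gripper body here, but its visible edge at (−8, 27) fits an axis at x ≈ 0. Now I'll push across the channel.

step_arm([
  {"tx": 24,"ty": 2,"tz": 0,"ax": 0,"ay": 0,"az": 0,"claw": -1},
  {"tx": 25,"ty": 2,"tz": 0,"ax": 0,"ay": 0,"az": 0,"claw": -1},
  {"tx": 0,"ty": 0,"tz": 0,"ax": 0,"ay": 0,"az": 0,"claw": -1},
  {"tx": 0.8,"ty": -10,"tz": 0,"ax": 0,"ay": 0,"az": 0,"claw": -1},
  {"tx": 0.6,"ty": -7,"tz": 0,"ax": 0,"ay": 0,"az": 0,"claw": -1},
  {"tx": 0.6,"ty": -7,"tz": 0,"ax": 0,"ay": 0,"az": 0,"claw": -1},
  {"tx": 0.6,"ty": -7,"tz": 0,"ax": 0,"ay": 0,"az": 0,"claw": -1},
  {"tx": 0.5,"ty": -6,"tz": 0,"ax": 0,"ay": 0,"az": 0,"claw": -1},
  {"tx": 0.5,"ty": -6,"tz": 0,"ax": 0,"ay": 0,"az": 0,"claw": -1},
])

```text
time_s: 8.15
tcp_pos: [0.5579, -0.0159, 0.102]
eef_rot: [180.0, 0.1, -175.5]
contact_force: [-0.6, 3.4, 1.8]
gripper_width: 0.0002
```

step_arm([
  {"tx": 0.5,"ty": -6,"tz": 0,"ax": 0,"ay": 0,"az": 0,"claw": -1},
  {"tx": 0.5,"ty": -6,"tz": 0,"ax": 0,"ay": 0,"az": 0,"claw": -1},
  {"tx": 0.5,"ty": -6,"tz": 0,"ax": 0,"ay": 0,"az": 0,"claw": -1},
  {"tx": 0.5,"ty": -6,"tz": 0,"ax": 0,"ay": 0,"az": 0,"claw": -1},
])

```text
time_s: 8.55
tcp_pos: [0.5597, -0.0401, 0.1014]
eef_rot: [-180.0, -0.0, -175.5]
contact_force: [-0.7, 2.8, 2.3]
gripper_width: 0.0007
```

step_arm([
  {"tx": 0.4,"ty": -5,"tz": 0,"ax": 0,"ay": 0,"az": 0,"claw": -1},
  {"tx": 0.4,"ty": -5,"tz": 0,"ax": 0,"ay": 0,"az": 0,"claw": -1},
  {"tx": 0.4,"ty": -5,"tz": 0,"ax": 0,"ay": 0,"az": 0,"claw": -1},
  {"tx": 0,"ty": 0,"tz": 0,"ax": 0,"ay": 0,"az": 0,"claw": -1},
])

```text
time_s: 8.95
tcp_pos: [0.5607, -0.0552, 0.1013]
eef_rot: [-180.0, -0.0, -175.5]
contact_force: [0.6, 0.3, -0.0]
gripper_width: 0.0
```

```bash
python3 tips.py
```

```text
8.95 tcp [560.7 -55.2 101.3] machine [ 1.7 12.7] F [ 0.6  0.3 -0. ]
scene finger 219 z pct [103.3 107.9 127.1 144.8] xy pct [[-11.9, -11.9], [10.4, 32.4]]
scene handle? 27 ztop 168.7 med [ -9.4 -15.1 161.5] range [[-12.0, -19.0, 157.0], [-8.0, -12.0, 169.0]]
wrist finger 3748 z pct [100.3 104.2 124.8 137.9] xy pct [[-10.7, -12.0], [9.2, 26.7]]
wrist handle? 136 ztop 165.2 med [ -8.9  14.8 160.7] range [[-9.0, 9.0, 154.0], [-9.0, 17.0, 166.0]]
```

Crossing freely at about 3 N. I'll go on gently to the stop.

step_arm([
  {"tx": 0.3,"ty": -4,"tz": 0,"ax": 0,"ay": 0,"az": 0,"claw": -1},
  {"tx": 0.3,"ty": -4,"tz": 0,"ax": 0,"ay": 0,"az": 0,"claw": -1},
])

```text
time_s: 9.25
tcp_pos: [0.5613, -0.0624, 0.1013]
eef_rot: [180.0, -0.0, -175.4]
contact_force: [0.6, 2.0, 0.1]
gripper_width: 0.0006
```

step_arm([
  {"tx": 0.2,"ty": -2,"tz": 0,"ax": 0,"ay": 0,"az": 0,"claw": -1},
])

```text
time_s: 9.35
tcp_pos: [0.5615, -0.0647, 0.1014]
eef_rot: [180.0, -0.0, -175.5]
contact_force: [-0.3, 1.6, -0.3]
gripper_width: 0.0
```

step_arm([
  {"tx": 0.1,"ty": -1.5,"tz": 0,"ax": 0,"ay": 0,"az": 0,"claw": -1},
])

```text
time_s: 9.45
tcp_pos: [0.5617, -0.0662, 0.1014]
eef_rot: [180.0, -0.0, -175.5]
contact_force: [-0.9, 1.8, -0.4]
gripper_width: 0.0004
```

step_arm([
  {"tx": 0.1,"ty": -1.5,"tz": 0,"ax": 0,"ay": 0,"az": 0,"claw": -1},
])

```text
time_s: 9.55
tcp_pos: [0.5619, -0.0677, 0.1015]
eef_rot: [180.0, -0.0, -175.5]
contact_force: [-0.9, 2.6, -0.1]
gripper_width: 0.0007
```

step_arm([
  {"tx": 0.1,"ty": -1.5,"tz": 0,"ax": 0,"ay": 0,"az": 0,"claw": -1},
])

```text
time_s: 9.65
tcp_pos: [0.562, -0.0691, 0.1015]
eef_rot: [180.0, -0.0, -175.5]
contact_force: [-0.2, 2.2, -0.4]
gripper_width: 0.0007
```

```bash
python3 tips.py
```

```text
9.65 tcp [562.  -69.1 101.5] machine [ 1.9 -1.3] F [-0.2  2.2 -0.4]
scene finger 218 z pct [101.3 104.2 118.4 143.4] xy pct [[-11.9, -26.2], [8.5, 17.8]]
scene handle? 31 ztop 164.9 med [ -8.8 -33.6 158.2] range [[-13.0, -37.0, 154.0], [-5.0, -27.0, 165.0]]
wrist finger 3868 z pct [ 99.8 103.5 123.7 137.5] xy pct [[-10.6, -25.7], [9.3, 12.3]]
wrist handle? 192 ztop 165.9 med [-8.700e+00 -1.000e-01  1.614e+02] range [[-9.0, -5.0, 154.0], [-9.0, 2.0, 166.0]]
```

step_arm([
  {"tx": 0.1,"ty": -1.5,"tz": 0,"ax": 0,"ay": 0,"az": 0,"claw": -1},
])

```text
time_s: 9.85
tcp_pos: [0.5621, -0.0705, 0.1016]
eef_rot: [180.0, 0.0, -175.5]
contact_force: [-0.2, 2.0, -0.5]
gripper_width: -0.0
```

step_arm([
  {"tx": 0.1,"ty": -1.5,"tz": 0,"ax": 0,"ay": 0,"az": 0,"claw": -1},
])

```text
time_s: 9.95
tcp_pos: [0.5623, -0.072, 0.1016]
eef_rot: [180.0, 0.0, -175.5]
contact_force: [0.6, 3.2, -1.5]
gripper_width: 0.0005
```

step_arm([
  {"tx": 0.1,"ty": -1.5,"tz": 0,"ax": 0,"ay": 0,"az": 0,"claw": -1},
])

```text
time_s: 10.05
tcp_pos: [0.5623, -0.073, 0.1014]
eef_rot: [179.9, 0.0, -175.5]
contact_force: [-0.5, 8.5, -1.7]
gripper_width: 0.0005
```

Stop reached (8.5 N). Now round to the near side and push far.

step_arm([
  {"tx": -1.2,"ty": 15,"tz": 0,"ax": 0,"ay": 0,"az": 0,"claw": -1},
  {"tx": -23,"ty": -2,"tz": 0,"ax": 0,"ay": 0,"az": 0,"claw": -1},
  {"tx": -24,"ty": -2,"tz": 0,"ax": 0,"ay": 0,"az": 0,"claw": -1},
  {"tx": 0,"ty": 0,"tz": 0,"ax": 0,"ay": 0,"az": 0,"claw": -1},
  {"tx": 2,"ty": -24,"tz": 0,"ax": 0,"ay": 0,"az": 0,"claw": -1},
  {"tx": 2,"ty": -23,"tz": 0,"ax": 0,"ay": 0,"az": 0,"claw": -1},
  {"tx": 0,"ty": 0,"tz": 0,"ax": 0,"ay": 0,"az": 0,"claw": -1},
])

```text
time_s: 10.75
tcp_pos: [0.5188, -0.1108, 0.1018]
eef_rot: [-180.0, 0.0, -175.5]
contact_force: [-0.1, -0.0, -0.3]
gripper_width: 0.0006
```

```bash
python3 tips.py
```

```text
10.75 tcp [ 518.8 -110.8  101.8] machine [-44.6 -39.3] F [-0.1 -0.  -0.3]
scene finger 174 z pct [126.3 127.1 129.6 147. ] xy pct [[-58.2, -55.0], [-38.9, -19.7]]
wrist finger 3037 z pct [123.1 125.3 128.3 141.1] xy pct [[-56.6, -52.0], [-36.9, -24.3]]
wrist handle? 589 ztop 162.7 med [-55.1 -39.  153.5] range [[-56.0, -43.0, 151.0], [-11.0, -35.0, 166.0]]
```

View pics/T_wrist.png

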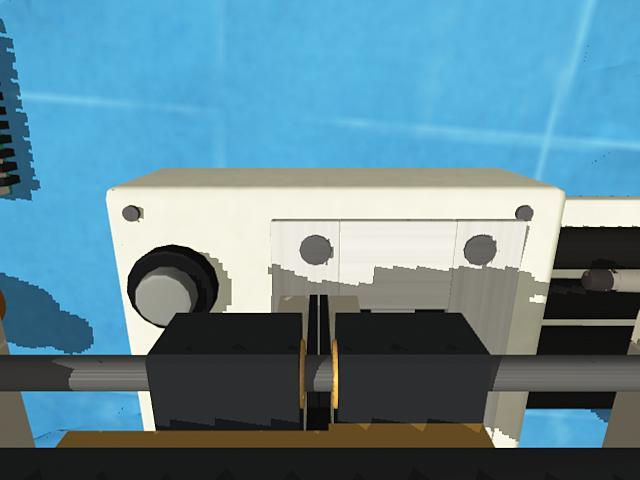

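The wrist view shows the fingers on the near side at the right slot, with the lever hidden beyond them and the button at (165, 295). Pushing far.

step_arm([
  {"tx": 10,"ty": 0.8,"tz": 0,"ax": 0,"ay": 0,"az": 0,"claw": -1},
  {"tx": 7,"ty": 0.6,"tz": 0,"ax": 0,"ay": 0,"az": 0,"claw": -1},
  {"tx": 6,"ty": 0.5,"tz": 0,"ax": 0,"ay": 0,"az": 0,"claw": -1},
  {"tx": 6,"ty": 0.5,"tz": 0,"ax": 0,"ay": 0,"az": 0,"claw": -1},
  {"tx": 6,"ty": 0.5,"tz": 0,"ax": 0,"ay": 0,"az": 0,"claw": -1},
  {"tx": 6,"ty": 0.5,"tz": 0,"ax": 0,"ay": 0,"az": 0,"claw": -1},
])

```text
time_s: 11.45
tcp_pos: [0.5593, -0.106, 0.1014]
eef_rot: [180.0, -0.0, -175.5]
contact_force: [-1.0, 1.0, -0.4]
gripper_width: 0.0004
```

step_arm([
  {"tx": 5,"ty": 0.4,"tz": 0,"ax": 0,"ay": 0,"az": 0,"claw": -1},
  {"tx": 5,"ty": 0.4,"tz": 0,"ax": 0,"ay": 0,"az": 0,"claw": -1},
])

```text
time_s: 11.65
tcp_pos: [0.5691, -0.1053, 0.1012]
eef_rot: [180.0, -0.1, -175.5]
contact_force: [-3.1, 0.3, -0.3]
gripper_width: 0.0002
```

step_arm([
  {"tx": 3,"ty": 0.2,"tz": 0,"ax": 0,"ay": 0,"az": 0,"claw": -1},
])

```text
time_s: 11.75
tcp_pos: [0.5723, -0.1052, 0.1013]
eef_rot: [180.0, -0.0, -175.5]
contact_force: [-2.2, 0.2, -0.2]
gripper_width: 0.0003
```

step_arm([
  {"tx": 2,"ty": 0.2,"tz": 0,"ax": 0,"ay": 0,"az": 0,"claw": -1},
])

```text
time_s: 11.85
tcp_pos: [0.5742, -0.105, 0.1014]
eef_rot: [-180.0, -0.0, -175.5]
contact_force: [-1.8, -0.6, -0.9]
gripper_width: 0.0003
```

step_arm([
  {"tx": 2,"ty": 0.2,"tz": 0,"ax": 0,"ay": 0,"az": 0,"claw": -1},
])

```text
time_s: 11.95
tcp_pos: [0.5761, -0.1048, 0.1015]
eef_rot: [-180.0, -0.0, -175.5]
contact_force: [-2.3, -0.5, -0.9]
gripper_width: 0.0005
```

step_arm([
  {"tx": 1.5,"ty": 0.1,"tz": 0,"ax": 0,"ay": 0,"az": 0,"claw": -1},
])

```text
time_s: 12.05
tcp_pos: [0.5776, -0.1047, 0.1016]
eef_rot: [-180.0, -0.0, -175.5]
contact_force: [-1.5, -0.4, -0.6]
gripper_width: 0.0002
```

step_arm([
  {"tx": 1.5,"ty": 0.1,"tz": 0,"ax": 0,"ay": 0,"az": 0,"claw": -1},
])

```text
time_s: 12.15
tcp_pos: [0.5791, -0.1046, 0.1016]
eef_rot: [180.0, 0.0, -175.5]
contact_force: [-0.8, -0.2, -0.4]
gripper_width: 0.0006
```

step_arm([
  {"tx": 1.5,"ty": 0.1,"tz": 0,"ax": 0,"ay": 0,"az": 0,"claw": -1},
])

```text
time_s: 12.25
tcp_pos: [0.5806, -0.1045, 0.1016]
eef_rot: [180.0, -0.0, -175.5]
contact_force: [-1.9, 0.0, 0.2]
gripper_width: 0.0005
```

step_arm([
  {"tx": 1.5,"ty": 0.1,"tz": 0,"ax": 0,"ay": 0,"az": 0,"claw": -1},
])

```text
time_s: 12.35
tcp_pos: [0.5813, -0.1044, 0.1014]
eef_rot: [180.0, -0.1, -175.5]
contact_force: [-5.3, -0.2, 1.2]
gripper_width: 0.0005
```

```bash
python3 tips.py
```

```text
12.35 tcp [ 581.3 -104.4  101.4] machine [ 18.3 -38. ] F [-5.3 -0.2  1.2]
scene finger 223 z pct [100.  102.8 111.8 143.3] xy pct [[4.6, -55.4], [30.2, -19.0]]
wrist finger 3094 z pct [121.2 124.4 127.5 140.2] xy pct [[6.4, -51.4], [27.0, -23.8]]
wrist handle? 622 ztop 160.3 med [ 40.9 -37.9 156.8] range [[8.0, -42.0, 151.0], [44.0, -34.0, 160.0]]
```

step_arm([
  {"tx": 1,"ty": 0.1,"tz": 0,"ax": 0,"ay": 0,"az": 0,"claw": -1},
  {"tx": 0,"ty": 0,"tz": 0,"ax": 0,"ay": 0,"az": 0,"claw": -1},
  {"tx": 0,"ty": 0,"tz": 0,"ax": 0,"ay": 0,"az": 0,"claw": -1},
])

```text
time_s: 12.75
tcp_pos: [0.5816, -0.1044, 0.1012]
eef_rot: [180.0, -0.2, -175.5]
contact_force: [-5.3, 0.7, 2.2]
gripper_width: 0.0003
```

step_arm([
  {"tx": -10,"ty": -0.8,"tz": 0,"ax": 0,"ay": 0,"az": 0,"claw": -1},
  {"tx": -25,"ty": -2,"tz": 0,"ax": 0,"ay": 0,"az": 0,"claw": -1},
  {"tx": -25,"ty": -35,"tz": 20,"ax": 0,"ay": 0,"az": 0,"claw": -1},
  {"tx": 0,"ty": -38,"tz": 0,"ax": 0,"ay": 0,"az": 0,"claw": -1},
  {"tx": 0,"ty": 0,"tz": 0,"ax": 0,"ay": 0,"az": 0,"claw": -1},
  {"tx": 0,"ty": 0,"tz": 0,"ax": 0,"ay": 0,"az": 0,"claw": -1},
])

```text
time_s: 13.35
tcp_pos: [0.5235, -0.1808, 0.1221]
eef_rot: [-180.0, 0.1, -175.6]
contact_force: [0.4, 0.5, 0.1]
gripper_width: 0.0007
```

```bash
python3 tips.py
python3 - <<'E'
import cv2,numpy as np
from h import *
from plant import optics
d=optics.capture("top");G=np.array([560.,-68.]);th=np.radians(4.7);R=np.array([[np.cos(th),-np.sin(th)],[np.sin(th),np.cos(th)]])
P=cloud(d);z=P[...,2]*1000;Q=(P[...,:2]*1000-G)@R
for n,e in(("top",d),("scene",load("T_scene.npz"))):
    P=cloud(e);z=P[...,2]*1000;Q=(P[...,:2]*1000-G)@R
    m=(z>120)&(z<175)&(abs(Q[...,0]-45)<35)&(abs(Q[...,1]+40)<35)&(e["depth"]>0);q=np.c_[Q[m],z[m]];print(n,len(q),q[q[:,2]>150].mean(0) if len(q) else 0)
a=cv2.resize(d["image"][180:280,260:420],(800,500),interpolation=cv2.INTER_CUBIC);b=load("T_scene.npz")["image"][170:270,270:400]
cv2.imwrite("pics/f1.png",np.hstack([cv2.resize(a,(400,300)),cv2.resize(b,(400,300),interpolation=cv2.INTER_CUBIC)]))
E
```

```text
13.35 tcp [ 523.5 -180.8  122.1] machine [ -45.6 -109.4] F [0.4 0.5 0.1]
scene finger 234 z pct [ 98.2  98.6 101.6 154.1] xy pct [[-59.0, -123.6], [-36.3, -90.3]]
scene handle? 59 ztop 162.1 med [ 42.1 -33.8 156.5] range [[36.0, -41.0, 151.0], [51.0, -27.0, 163.0]]
wrist finger 4816 z pct [ 99.1 102.  105.6 151.6] xy pct [[-57.6, -123.1], [-38.1, -95.6]]
top 0 0
scene 149 [ 42.7065885  -36.65268016 157.01742136]
```

View pics/f1.png

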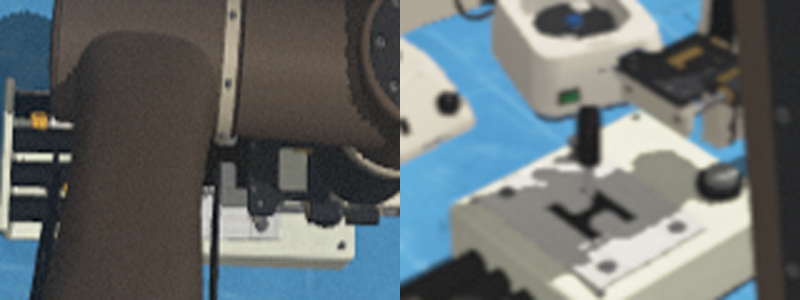

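Right panel: the lever is at (590, 135), leaning into the far-right slot end. Depth puts the handle top at z ≈ 159–162 near (43+, −37), seen on its near-left face, so it's at the stop. Next I'll press the button, 2 mm at a time near contact.

step_arm([
  {"tx": 0,"ty": 0,"tz": -15,"ax": 0,"ay": 0,"az": 0,"claw": -1},
  {"tx": 0,"ty": 0,"tz": -15,"ax": 0,"ay": 0,"az": 0,"claw": -1},
  {"tx": 0,"ty": 0,"tz": -6,"ax": 0,"ay": 0,"az": 0,"claw": -1},
  {"tx": 0,"ty": 0,"tz": 0,"ax": 0,"ay": 0,"az": 0,"claw": -1},
])

```text
time_s: 13.9
tcp_pos: [0.523, -0.1793, 0.085]
eef_rot: [180.0, -0.1, -175.4]
contact_force: [-1.1, 1.5, 2.3]
gripper_width: 0.0004
```

step_arm([
  {"tx": 0,"ty": 0,"tz": -2,"ax": 0,"ay": 0,"az": 0,"claw": -1},
  {"tx": 0,"ty": 0,"tz": -2,"ax": 0,"ay": 0,"az": 0,"claw": -1},
])

```text
time_s: 14.1
tcp_pos: [0.5235, -0.1797, 0.0822]
eef_rot: [180.0, 0.1, -175.4]
contact_force: [-1.0, 3.7, 4.3]
gripper_width: 0.0003
```

step_arm([
  {"tx": 0,"ty": 0,"tz": -2,"ax": 0,"ay": 0,"az": 0,"claw": -1},
])

```text
time_s: 14.2
tcp_pos: [0.5236, -0.1798, 0.0808]
eef_rot: [-180.0, 0.1, -175.4]
contact_force: [-8.0, 9.0, 27.7]
gripper_width: 0.0005
```

step_arm([
  {"tx": 0,"ty": 0,"tz": -2,"ax": 0,"ay": 0,"az": 0,"claw": -1},
])

```text
time_s: 14.3
tcp_pos: [0.5237, -0.1799, 0.0806]
eef_rot: [-180.0, 0.1, -175.4]
contact_force: [-14.0, 12.2, 42.3]
gripper_width: 0.0003
```

The force rose to 42 N, so I'll ease off and look at what is touching.

step_arm([
  {"tx": 0,"ty": 0,"tz": 2.5,"ax": 0,"ay": 0,"az": 0,"claw": -1},
])

```text
time_s: 14.4
tcp_pos: [0.5236, -0.1798, 0.0819]
eef_rot: [-180.0, 0.1, -175.4]
contact_force: [-2.3, 1.9, 4.0]
gripper_width: 0.0011
```

```bash
python3 tips.py
python3 - <<'E'
import cv2,numpy as np
a=cv2.imread("pics/T_scene.png")[170:270,300:420];b=cv2.imread("pics/T_wrist.png")
cv2.imwrite("pics/f2.png",np.hstack([cv2.resize(a,(400,333),interpolation=cv2.INTER_CUBIC),cv2.resize(b,(400,333))]))
E
```

```text
14.4 tcp [ 523.6 -179.8   81.9] machine [ -45.4 -108.4] F [-2.3  1.9  4. ]
scene finger 149 z pct [ 98.4  98.6 100.3 130.4] xy pct [[-58.8, -102.2], [-33.6, -84.8]]
scene handle? 60 ztop 162.8 med [ 42.7 -34.7 157.9] range [[36.0, -42.0, 151.0], [50.0, -28.0, 164.0]]
wrist finger 3434 z pct [ 98.5  99.4 101.2 119.4] xy pct [[-57.4, -121.8], [-37.6, -94.5]]
wrist handle? 690 ztop 181.8 med [-77.6 -52.3 180.3] range [[-78.0, -69.0, 179.0], [-77.0, -37.0, 182.0]]
```

View pics/f2.png

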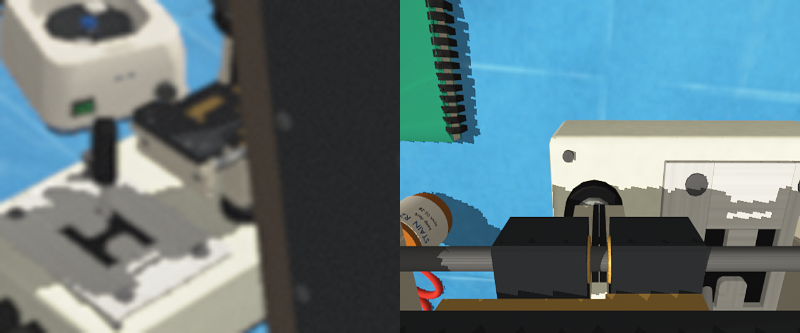

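The fingers are on the button only: about 4 N at 5 mm of travel and a hard bottom at 81 mm, consistent with a full press. I'll lift clear and check.

step_arm([
  {"tx": 0,"ty": 0,"tz": 10,"ax": 0,"ay": 0,"az": 0,"claw": -1},
  {"tx": 0,"ty": 0,"tz": 30,"ax": 0,"ay": 0,"az": 0,"claw": -1},
  {"tx": 0,"ty": 0,"tz": 40,"ax": 0,"ay": 0,"az": 0,"claw": -1},
  {"tx": 0,"ty": 0,"tz": 40,"ax": 0,"ay": 0,"az": 0,"claw": -1},
  {"tx": -25,"ty": 0,"tz": 30,"ax": 0,"ay": 0,"az": 0,"claw": -1},
  {"tx": -25,"ty": 0,"tz": 0,"ax": 0,"ay": 0,"az": 0,"claw": -1},
  {"tx": 0,"ty": 0,"tz": 0,"ax": 0,"ay": 0,"az": 0,"claw": -1},
  {"tx": 0,"ty": 0,"tz": 0,"ax": 0,"ay": 0,"az": 0,"claw": -1},
])

```text
time_s: 15.3
tcp_pos: [0.4729, -0.1803, 0.2309]
eef_rot: [-180.0, 0.1, -175.5]
contact_force: [0.2, 0.9, 0.3]
gripper_width: 0.0005
```

```bash
python3 tips.py
python3 - <<'E'
from h import *
G=np.array([560.,-68.]);th=np.radians(4.7);R=np.array([[np.cos(th),-np.sin(th)],[np.sin(th),np.cos(th)]])
for n in("wrist","scene"):
    d=load(f"T_{n}.npz");P=cloud(d);z=P[...,2]*1000;Q=(P[...,:2]*1000-G)@R
    m=(np.hypot(Q[...,0]+45,Q[...,1]+110)<10)&(z>90)&(z<120)&(d["depth"]>0);print(n,"button",m.sum(),np.median(z[m]) if m.any() else None)
    m=(z>145)&(z<175)&(abs(Q[...,0]-45)<35)&(abs(Q[...,1]+40)<35)&(d["depth"]>0);q=np.c_[Q[m],z[m]];print("lever",len(q),q.mean(0).round(1) if len(q) else 0)
    if len(q): t=q[q[:,2]>155]; print("top pts",len(t),t.min(0).round(),t.max(0).round())
E
```

```text
15.3 tcp [ 472.9 -180.3  230.9] machine [ -96.  -104.8] F [0.2 0.9 0.3]
scene handle? 56 ztop 162.6 med [ 42.4 -33.6 156.7] range [[36.0, -41.0, 151.0], [50.0, -28.0, 163.0]]
wrist button 415 106.603342738618
lever 0 0
scene button 33 107.9042752639486
lever 68 [ 41.8 -36.1 155. ]
top pts 37 [ 34. -50. 156.] [ 54. -27. 164.]
```

The button is back up (106.6 mm). I'll swing the arm aside to get a clear top view of the lever before handing in.

step_arm([
  {"tx": -18,"ty": -34,"tz": 0,"ax": 0,"ay": 0,"az": 0,"claw": -1},
  {"tx": -18,"ty": -34,"tz": 0,"ax": 0,"ay": 0,"az": 0,"claw": -1},
  {"tx": -18,"ty": -34,"tz": 0,"ax": 0,"ay": 0,"az": 0,"claw": -1},
  {"tx": -18,"ty": -34,"tz": 0,"ax": 0,"ay": 0,"az": 0,"claw": -1},
  {"tx": -18,"ty": -34,"tz": 0,"ax": 0,"ay": 0,"az": 0,"claw": -1},
  {"tx": -18,"ty": -34,"tz": 0,"ax": 0,"ay": 0,"az": 0,"claw": -1},
  {"tx": -18,"ty": -34,"tz": 0,"ax": 0,"ay": 0,"az": 0,"claw": -1},
  {"tx": -18,"ty": -34,"tz": 0,"ax": 0,"ay": 0,"az": 0,"claw": -1},
  {"tx": -18,"ty": -34,"tz": 0,"ax": 0,"ay": 0,"az": 0,"claw": -1},
  {"tx": -18,"ty": -34,"tz": 0,"ax": 0,"ay": 0,"az": 0,"claw": -1},
  {"tx": 0,"ty": 0,"tz": 0,"ax": 0,"ay": 0,"az": 0,"claw": -1},
  {"tx": 0,"ty": 0,"tz": 0,"ax": 0,"ay": 0,"az": 0,"claw": -1},
])

```text
time_s: 16.6
tcp_pos: [0.2926, -0.5208, 0.2285]
eef_rot: [179.9, -0.1, -175.6]
contact_force: [1.1, -0.4, -0.4]
gripper_width: -0.0001
```

Run:
```python
from h import *
from plant import optics
G=np.array([560.,-68.]);th=np.radians(4.7);R=np.array([[np.cos(th),-np.sin(th)],[np.sin(th),np.cos(th)]])
d=optics.capture("top");P=cloud(d);z=P[...,2]*1000;Q=(P[...,:2]*1000-G)@R
m=(z>120)&(z<175)&(abs(Q[...,0]-40)<40)&(abs(Q[...,1]+40)<40);q=np.c_[Q[m],z[m]];print(len(q),q.mean(0) if len(q) else 0)
if len(q): t=q[q[:,2]>150];print("handle top",np.median(t,axis=0).round(1),t.min(0).round(),t.max(0).round(),"dist to pin",np.hypot(*(np.median(t,axis=0)[:2]-[66,-40])))
p=proj(d,[*((G+R@np.array([51,-41]))/1000),.159]);print("expected px",p.round(1))
c=(p-[260,180])*5;im=cv2.resize(d["image"][180:280,260:420],(800,500),interpolation=cv2.INTER_CUBIC);cv2.circle(im,tuple(int(v) for v in c),3,(0,0,255),1);cv2.imwrite("pics/f3.png",im)
```

```text
131 [ 40.12660208 -34.49897491 145.36891427]
handle top [ 46.4 -38.3 156.9] [ 35. -49. 150.] [ 59. -30. 163.] dist to pin 19.710789007700452
expected px [367.2 206.5]
```

View pics/f3.png

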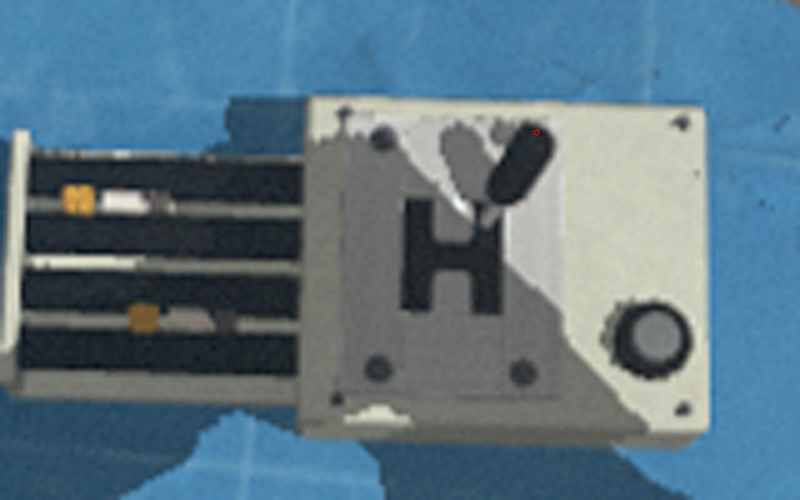

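The top view shows the lever fully in the far-right slot end. The expected end position (red dot at (536, 132)) falls on the handle top, the tubes look undisturbed, and the button is up. Handing in.

```bash
python3 -c "
from plant import r
print(r.close_job())"
```

```text
the job is handed in; nothing more can be done
None
```

The lever is at the end of the marked far-right slot, the start button was pressed and is up again, and I have handed the job in; no verdict was reported.

**What I did:** I pushed the lever with the shut fingers from outside: back out of near-left, across the channel to its stop (8.5 N), then to the far-right end (about 5 N). I then pressed the button to its hard stop and swung the arm clear.

**Last checks:**
- **Lever:** the handle top measured about 20 mm from the pin by depth (limit 27). In the top picture it matches the slot-end position.
- **Button:** its top is back at 106.6 mm, against 106.3 mm before the press. Full travel was judged from force and height, since the joint value cannot be read.
- **Tubes and bench:** the tubes look unmoved in the final picture. I did not measure the loose things one by one, but the arm went near none of them.
- **Time and contact:** the last move ended at 16.6 s, with the arm touching nothing.

**What disagreed or went wrong:**
- **Fingertip height:** the gripper was really about 45 mm higher than the reported TCP implied. The first pass therefore went over the lever without touching it, and I corrected this from depth.
- **Press force:** the wrist reading peaked at 42 N for one step when the button bottomed. That was on the fingertips and below the 120 N wrist limit, but firmer than I intended.
- **Refused moves:** my first two move calls were refused because some fields were left out; nothing moved.

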